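# Inspect the rear indicator of a lab module with a swing-arm mirror

### The arm

A 6-joint arm with a two-finger parallel gripper is mounted at the origin on the work surface. World frame = base frame: x ahead of the robot, y to its left, z up, the work surface at z = 0. Lengths are in m, angles in rad, forces in N, time in s.
With the tool pointing down it reaches from about 0.275 to 0.825 m from the base axis. Payload 5.2 kg.
Tool frame: the origin (TCP) lies midway between the tips of the shut fingers; the grasp point (between the pads) lies 19 mm behind it (r.tcp_to_grasp is the z of the grasp point in the tool frame, in m); z points along the fingers, x is the direction in which the jaws open and shut, and the axes are right-handed (so a half turn about z gives the same grasp; the last joint's range is limited). The gripper opens to 93 mm and grips with 3 to 60 N. Pads are 15 mm wide; open, the fingers measure 128 mm over their backs; the gripper's body (75 mm by 188 mm) begins 65 mm behind the grasp point.
Start: joints at [1.028, 0.259, 1.535, -0, 1.348, -0.203], TCP at [0.183, 0.519, 0.195] pointing down, gripper open.
Joint ranges: [-3.14, 3.14], [-0.91, 2.08], [0.19, 2.58], [-1.22, 4.36], [0.22, 2.71], [-3.12, 3.12]. Speed limits (rad/s): [2.57, 2.57, 3.14, 3.14, 3.14, 3.14].

### API

Orientations are given as [roll, pitch, yaw] about the fixed x, y, z axes, in that order (R = Rz(yaw) Ry(pitch) Rx(roll)).
In Python, from cell import r gives the robot as it stands.
- The arm moves only by the tool move_arm, never from a script. Its argument "plan" is a list that holds one entry, the list of rows, each a list of 6 numbers: the shift along the tool's x, y, z in cm, then the turn, a rotation vector about the tool's x, y, z in rad. In form: [[[dx, dy, dz, rx, ry, rz], ...]]. A call has 1 to 12 rows; each row shifts and turns the commanded pose from where the row before left it, along the tool's axes as they then stand; what a row does not reach is not made up. A row lasts 1/12 s, in which the tool goes at most 41.7 mm and 7.16 degrees, less where a joint would pass 70% of its speed; a pose out of reach is approached as far as the arm can. A call with a gripper value outside its range is refused whole. "fingers" is the finger opening in cm, from 0 to 9.3, set as the call begins (left out, the last holds). The fingers move at their own pace and stop on an object; "force" is the grip in N (left out, the last holds). Time passes only in rows, so rows that do not move let the fingers close. It gives the time, the measured TCP pose, the force and the opening at its end, in the units of the state.
- r.get_state(): the state, without advancing time (a new reading comes with each control period).
- r.get_image(name): name is "side" or "top"; returns a dict with "img" (420x560x3 uint8, blue, green, red), "range_z" (420x560 float32, m along the optical axis (not along the pixel's ray), 0 where there is no reading), "intrinsics" (3x3 intrinsics, pixels), "rvec" (rotation vector, rad) and "tvec" (3), from world to camera coordinates, as OpenCV has them. Camera axes: x right, y down, z forward; pixel columns grow to the right and rows downward; lengths in m; the calibration is good to about 2 mm. A picture is of the moment at which its call begins.
- r.hand_in(): hands the job in, once; it reports no verdict.
The state is a dict: "time": time; "qpos": joint angles; "joint_vel": joint speeds; "tau": joint torques, N m; "tool_pos": TCP position; "tool_rot": TCP orientation; "contact_force": force on the tool from outside, world axes, zero at the start; "moment": the same for the moment, N m; "width": finger opening in m.
Only numpy, scipy, OpenCV 4.12 (cv2) and the standard library are available. Lean on these libraries where they do the work, as an engineer would, in place of code of your own. Each camera call takes 0.05 s, during which the arm holds its last target.

### The job

Swing the camera-and-mirror arm in behind the grey module until the mirror is within about 15 cm of the orange indicator disc on its rear panel, and turn the yellow knob so that the arm's camera sees the orange disc, not a neighbour, in the middle of the mirror and no more than about 40 degrees off square. The mirror springs back when released, so finish still gripping the knob and holding it still at that angle. Leave the other things on the bench where they stand.

Things in the scene. Friction and masses are not known exactly. Their poses are not given: they have to be found in the camera images.
- orange_disc: The marker: orange indicator disc, 24 mm across, 5 mm thick, upright on the rear panel of the grey module (the side away from the robot). Origin at the centre of the face touching the panel, 85 mm above the bench; its x axis points straight out of the panel. It is in one of three places in a row 40 mm apart; a white and a blue disc are in the other two.
- rear_panel (a point): Point on the rear panel of the grey module, at mid-width, 85 mm above the bench; the middle one of the three disc places. Its +x axis points out of the panel, away from the robot. The module is a grey box fixed to the bench, 100 mm deep, 170 mm wide along the panel, 130 mm tall.
- stand_axis (a point): Point on the upright hinge axis of the swing arm, 85 mm above the bench, at the steel stand (round foot 100 mm across, fixed to the bench; post and blue hub, top 146 mm above the bench).
- boom (a joint): Angle of the stiff swing arm about the stand's upright axis, rad, positive anticlockwise seen from above, from -0.4 to 0.95. It is a level aluminium bar, 170 mm from the stand axis to the mirror axis, 20 mm wide, 128 to 140 mm above the bench. Friction (about 0.6 N m) holds it wherever it is left; it takes 3 to 5 N at the knob to swing it. It can be swung by the knob.
- lens (a point): Front of the lens of the small black inspection camera that hangs under the arm, 81 mm from the stand axis, 85 mm above the bench. It rides on the arm and always looks level along the arm, away from the stand, at the centre of the mirror.
- mirror (a joint): Angle of the mirror relative to the arm about the mirror's upright axis, rad, positive anticlockwise seen from above, from 0 to 1.4. At 0 (at rest) the 50 x 50 mm mirror looks straight back at the lens; turned by an angle a, the camera's view leaves the mirror at 2a anticlockwise from the direction mirror-to-lens. A spring (0.1 N m per rad) turns it back to 0 as soon as it is let go.
- knob: The yellow bar knob on top of the mirror, rigidly fixed to it: 40 mm long (its x), 12 mm thick (its y), 36 mm tall (its z). Origin at the centre of its underside, on the mirror's upright axis, 150 mm above the bench; the top is at 186 mm. Its long x axis lies in the plane of the mirror and its +y axis points the way the mirror faces, so at rest +y points to the lens. Pinch it from above across the 12 mm; the bar of the arm is 10 mm below its underside.
- sight (a point): Not a visible thing: the camera's line of sight after the mirror. Origin at the centre of the mirror, on its upright axis, 85 mm above the bench; its +x axis points where the camera looks by way of the mirror. When the orange disc lies on this +x axis the camera sees it in the middle of the mirror.
- amber_bottle: Loose bystander: amber glass bottle with blue cap, 70 mm across, 150 mm tall; origin at the centre of its underside.
- clear_jar: Loose bystander: clear plastic jar with blue lid, 72 mm across, 100 mm tall; origin at the centre of its underside.
- blue_cap: Loose bystander: blue bottle cap lying flat, 44 mm across, 18 mm tall; origin at the centre of its underside.
- vial_tray: Loose bystander: blue divided open tray, 110 x 160 x 40 mm; origin at the centre of its underside.
- beaker: Loose bystander: glass beaker, 70 mm across, 90 mm tall; origin at the centre of its underside.
- tip_box: Loose bystander: green closed box, 85 x 120 x 55 mm; origin at the centre of its underside.
- spatula: Loose bystander: lab spatula lying flat, 180 mm long; origin on its underside.

How it is judged:
By the outcome, as a careful person would: the job done as asked, in the order asked, and still so for the second after the job is handed in, while the arm keeps its last pose, push and grip.
It also fails if it takes over 35 s, if anything falls off the work surface, if the arm or the gripper's body presses on something with over 40 N, if the wrist force passes 120 N, or if a joint passes its speed limit or range.

## Working session

There is one attempt and no reset: what is moved stays moved. The work goes in short steps, Python scripts to look and compute and a tool call to move; the robot and the scene stay as the last step left them, time stands still between calls to the robot, and variables do not carry over. Pictures are saved under pics/ and viewed, and the job is handed in when it is done.

Besides the shell and the picture viewer there is one more tool, called after "Call:" as name(argument=value, ...), one argument or row to a line, values as JSON. move_arm: Moves the arm, as the interface text tells. Its arguments: {"type":"object","properties":{"plan":{"type":"array"},"fingers":{"type":"number"},"force":{"type":"number"}},"required":["plan"]}

```bash
ls; mkdir -p pics; cat > h.py <<'E'
import numpy as np, cv2, pickle
def cam(d):
    R,_=cv2.Rodrigues(np.array(d['rvec'],float)); return np.array(d['intrinsics']),R,np.array(d['tvec'],float).ravel()
def pts(d):
    K,R,t=cam(d); z=d['range_z']; v,u=np.mgrid[:z.shape[0],:z.shape[1]]
    P=np.stack([(u-K[0,2])/K[0,0]*z,(v-K[1,2])/K[1,1]*z,z],-1)
    W=(P-t)@R; W[z<=0]=np.nan; return W
def plane(d,u,v,h):
    K,R,t=cam(d); c=-R.T@t; r=R.T@np.linalg.inv(K)@np.array([u,v,1.]); return c+r*(h-c[2])/r[2]
def proj(d,p):
    K,R,t=cam(d); q=K@(R@np.array(p)+t); return q[:2]/q[2]
E
python3 - <<'E'
from cell import r
from h import *
s=r.get_state(); print({k:np.round(v,3).tolist() for k,v in s.items()})
for n in('side','top'):
    d=r.get_image(n); pickle.dump(d,open(n+'0.pkl','wb')); cv2.imwrite(f'pics/{n}0.png',d['img'])
    K,R,t=cam(d); print(n,K.round(1).tolist(),(-R.T@t).round(3),R[2].round(3))
print(r.tcp_to_grasp)
E
```

```text
pics
{'time': 0.0, 'qpos': [1.028, 0.259, 1.536, -0.0, 1.348, -0.203], 'joint_vel': [0.001, -0.0, -0.001, 0.0, -0.002, -0.0], 'tau': [-0.001, -43.73, -28.4, 0.072, 0.041, -0.0], 'tool_pos': [0.183, 0.518, 0.194], 'tool_rot': [-3.141, 0.002, 1.231], 'contact_force': [0.036, 0.054, -1.048], 'moment': [-0.003, 0.038, -0.028], 'width': 0.093}
side [[462.0, 0.0, 274.5], [0.0, 462.0, 205.7], [0.0, 0.0, 1.0]] [ 0.24  -0.852  0.865] [ 0.259  0.728 -0.635]
top [[445.2, 0.0, 273.9], [0.0, 445.2, 212.1], [0.0, 0.0, 1.0]] [ 0.314 -0.033  1.221] [ 0.209  0.005 -0.978]
-0.0188
```

View pics/side0.png

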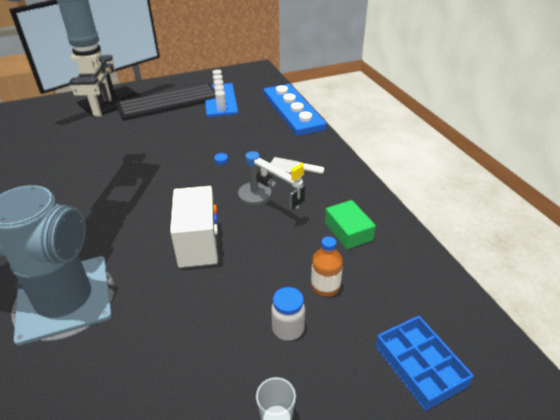

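View pics/top0.png

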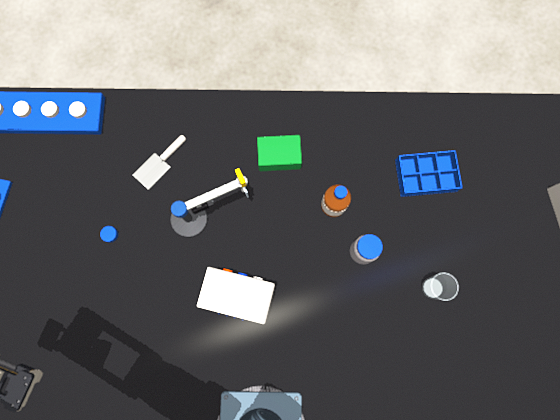

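The top view shows the module's white-lit top around (236,295), with the orange disc at the left end (227,270), then blue and white. The hub is at (179,208) and the yellow knob at (241,178). Next I measure these.

```bash
python3 - <<'E'
from h import *
for n in('top','side'):
    d=pickle.load(open(n+'0.pkl','rb')); W=pts(d); im=d['img']; hsv=cv2.cvtColor(im,cv2.COLOR_BGR2HSV)
    H,S,V=[hsv[...,i].astype(int) for i in range(3)]
    masks=dict(yellow=(H>22)&(H<35)&(S>120)&(V>80),orange=(H>4)&(H<20)&(S>140)&(V>90),blue=(H>100)&(H<125)&(S>150)&(V>70),green=(H>45)&(H<75)&(S>120))
    for k,m in masks.items():
        nn,l,st,c=cv2.connectedComponentsWithStats(m.astype(np.uint8))
        for i in range(1,nn):
            if st[i,4]<4: continue
            p=W[l==i]; print(n,k,st[i].tolist(),c[i].round(1),'med',np.nanmedian(p,0).round(3),'zmax',np.nanmax(p[:,2]).round(3))
    # module top, by height
    m=(np.abs(W[...,2]-0.13)<0.006)&(S<60)
    nn,l,st,c=cv2.connectedComponentsWithStats(m.astype(np.uint8))
    for i in range(1,nn):
        if st[i,4]<60: continue
        p=W[l==i]; rr=cv2.minAreaRect((p[:,:2]*1000).astype(np.float32)); print(n,'h130',st[i].tolist(),np.median(p[:,2]).round(4),rr, cv2.boxPoints(rr).round(0).tolist())
E
python3 - <<'E'
import sys; sys.path.insert(0,'.')
from h import *
d=pickle.load(open('top0.pkl','rb'));im=d['img']
cv2.imwrite('pics/t_crop.png',cv2.resize(im[150:330,130:310],None,fx=3.3,fy=3.3,interpolation=cv2.INTER_CUBIC))
d=pickle.load(open('side0.pkl','rb'));im=d['img']
cv2.imwrite('pics/s_crop.png',cv2.resize(im[140:280,160:340],None,fx=4,fy=4,interpolation=cv2.INTER_CUBIC))
E
```

```text
top yellow [235, 168, 11, 19, 98] [240.1 176.5] med [0.623 0.056 0.186] zmax 0.192
top orange [325, 184, 26, 27, 398] [336.  199.5] med [ 0.583 -0.182  0.106] zmax 0.141
top orange [223, 268, 10, 4, 21] [227.2 269.6] med [0.411 0.093 0.003] zmax 0.097
top blue [0, 91, 105, 43, 3544] [ 52.1 112.8] med [0.845 0.612 0.029] zmax 0.038
top blue [395, 150, 68, 47, 2587] [428.1 172.9] med [ 0.687 -0.461  0.011] zmax 0.047
top blue [0, 179, 12, 38, 254] [  3.7 192.5] med [0.623 0.734 0.01 ] zmax 0.02
top blue [335, 186, 12, 13, 126] [340.4 191.7] med [ 0.596 -0.192  0.151] zmax 0.155
top blue [171, 201, 17, 16, 211] [178.7 208.6] med [0.549 0.209 0.146] zmax 0.152
top blue [100, 226, 18, 16, 235] [108.5 233.6] med [0.504 0.426 0.018] zmax 0.024
top blue [357, 234, 26, 25, 497] [369.6 246. ] med [ 0.469 -0.271  0.101] zmax 0.106
top blue [238, 272, 10, 4, 19] [242.3 273.5] med [0.401 0.053 0.006] zmax 0.098
top green [257, 135, 45, 36, 1505] [279.  152.3] med [ 0.732 -0.039  0.055] zmax 0.064
top h130 [196, 267, 78, 58, 2926] 0.1307 ((341.27032470703125, 64.1300048828125), (169.78009033203125
[... 1701 characters left out ...]
.813152313232422) [[235.0, 1034.0], [245.0, 1011.0], [439.0, 1093.0], [429.0, 1116.0]]
side h130 [41, 83, 29, 10, 84] 0.1299 ((24.528770446777344, 942.083251953125), (105.42991638183594, 18.330671310424805), 21.618450164794922) [[-28.0, 931.0], [-21.0, 914.0], [77.0, 953.0], [70.0, 970.0]]
side h130 [254, 162, 48, 26, 91] 0.1327 ((588.3901977539062, 112.87210083007812), (16.594287872314453, 166.87745666503906), 28.986568450927734) [[541.0, 182.0], [622.0, 36.0], [636.0, 44.0], [555.0, 190.0]]
side h130 [171, 186, 42, 48, 1756] 0.1297 ((344.3538513183594, 61.37196350097656), (174.388671875, 100.0596923828125), 76.78648376464844) [[276.0, -12.0], [373.0, -35.0], [413.0, 135.0], [316.0, 158.0]]
```

View pics/t_crop.png

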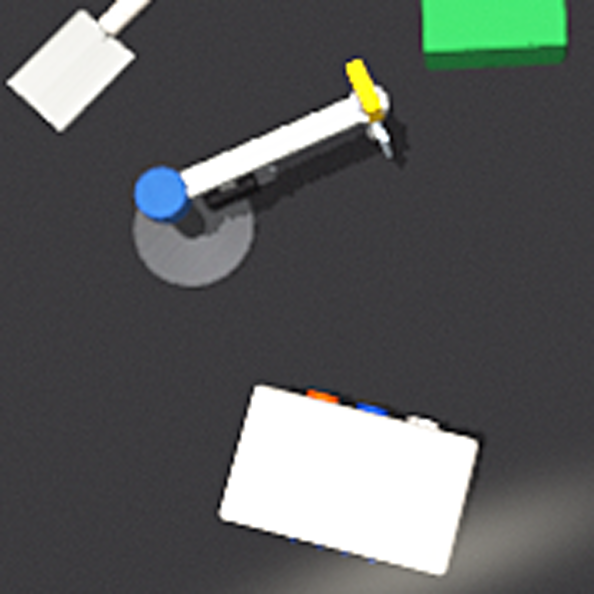

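View pics/s_crop.png

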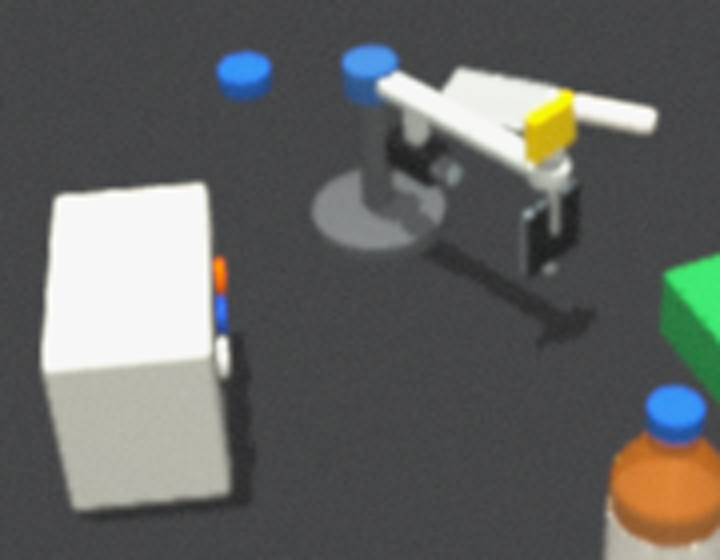

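Layout: hub at about (0.549, 0.205), knob at about (0.624, 0.053), so the arm length is about 0.170 m, as stated. Orange is the left (+y) disc of the three, at about (0.40, 0.09). Now I refine by casting rays from two views.

```bash
cat >> h.py <<'E'
def tri(obs):
    A=np.zeros((3,3));b=np.zeros(3)
    for d,u,v in obs:
        K,R,t=cam(d); c=-R.T@t; q=R.T@np.linalg.inv(K)@np.array([u,v,1.]); q/=np.linalg.norm(q); M=np.eye(3)-np.outer(q,q); A+=M;b+=M@c
    return np.linalg.solve(A,b)
E
python3 - <<'E'
from h import *
T=pickle.load(open('top0.pkl','rb'));S=pickle.load(open('side0.pkl','rb'))
out={}
for n,d in(('t',T),('s',S)):
    W=pts(d); hsv=cv2.cvtColor(d['img'],cv2.COLOR_BGR2HSV); H,Sa,V=[hsv[...,i].astype(int) for i in range(3)]
    y=(H>20)&(H<36)&(Sa>90)&(V>70); b=(H>100)&(H<125)&(Sa>120)&(V>70)
    my=y&(np.abs(W[...,2]-.186)<.008); v,u=np.nonzero(my)
    P=np.array([plane(d,a,c,.186) for a,c in zip(u,v)])
    rr=cv2.minAreaRect((P[:,:2]*1000).astype(np.float32)); print(n,'knob top',P.mean(0).round(4),rr, 'pix',u.mean(),v.mean(), np.nanmedian(W[my][:,2]))
    out[n+'k']=(d,u.mean(),v.mean())
    mb=b&(np.abs(W[...,2]-.146)<.008)&(np.abs(W[...,0]-.549)<.04)&(np.abs(W[...,1]-.205)<.04); v,u=np.nonzero(mb)
    P=np.array([plane(d,a,c,.146) for a,c in zip(u,v)]); print(n,'hub',P.mean(0).round(4),cv2.minEnclosingCircle((P[:,:2]*1000).astype(np.float32)))
    out[n+'h']=(d,u.mean(),v.mean())
    # boom
    mm=(np.abs(W[...,2]-.14)<.006)&(Sa<60)&(V>150)&(W[...,0]>.56)&(W[...,0]<.61)&(W[...,1]>.05)&(W[...,1]<.19)
    if mm.sum()>20:
        v,u=np.nonzero(mm);P=np.array([plane(d,a,c,.14) for a,c in zip(u,v)])[:,:2]
        l=cv2.fitLine(P.astype(np.float32),cv2.DIST_L2,0,.001,.001).ravel(); print(n,'boom dir',np.degrees(np.arctan2(-abs(l[1]),abs(l[0]))),l)
k=tri([out['tk'],out['sk']]);h=tri([out['th'],out['sh']]);print('tri knob',k.round(4),'hub',h.round(4))
d=(k-h)[:2];print(np.hypot(*d),np.degrees(np.arctan2(d[1],d[0])))
o=tri([(T,227.2,269.6),(S,214.7,208.0)]);print('orange',o.round(4))
for p in([.405,.089,.085],[.396,.051,.085]): print(proj(S,p),proj(T,p))
E
```

```text
t knob top [0.623  0.0567 0.186 ] ((622.8006591796875, 56.32299041748047), (40.57184600830078, 10.867033958435059), 27.24163818359375) pix 239.45333333333335 176.12 0.18641943357143795
t hub [0.5494 0.2093 0.146 ] ((549.26171875, 209.29783630371094), 20.216171264648438)
t boom dir -67.13821 [ 0.3885095  -0.9214447   0.5860484   0.13257849]
s knob top [0.624  0.0494 0.186 ] ((624.2128295898438, 49.51191711425781), (47.8309440612793, 17.90618133544922), 28.786705017089844) pix 296.8709677419355 167.4516129032258 0.18470403882142844
s hub [0.5517 0.2049 0.146 ] ((551.84765625, 204.60623168945312), 23.297460556030273)
s boom dir -68.256935 [ 0.3704449  -0.92885447  0.5864152   0.13023621]
tri knob [0.6259 0.057  0.1801] hub [0.5516 0.2099 0.1425]
0.16999644905938216 -64.0784695865573
orange [0.406  0.089  0.0868]
[214.19985242 208.66094981] [227.27794435 269.84652419]
[214.5543847  218.23966949] [242.12670493 273.61529684]
```

```bash
cat >> h.py <<'E'
from scipy.spatial.transform import Rotation as Ro
def rows(s,p,yaw,n):
    """report tool-frame total to reach p,yaw from state s; per-row values for n rows (translation recomputed per row along rotating axes)"""
    R0=Ro.from_euler('xyz',s['tool_rot']); R1=Ro.from_euler('xyz',[np.pi,0,yaw]); rv=(R0.inv()*R1).as_rotvec(); p0=np.array(s['tool_pos'])
    dp=(np.array(p)-p0)/n; out=[]
    for i in range(n):
        Ri=R0*Ro.from_rotvec(rv*i/n); out.append(np.r_[Ri.inv().apply(dp)*100,rv/n].round(3).tolist())
    return out
E
python3 - <<'E'
from cell import r
from h import *
s=r.get_state()
for x in rows(s,[.6248,.0539,.215],np.radians(115.9),12): print(x)
for x in rows(s,[.6248,.0539,.215],np.radians(115.9),20): print(x)
E
```

```text
[-2.421, 4.76, -0.169, -0.0, 0.0, -0.066]
[-2.729, 4.59, -0.169, -0.0, 0.0, -0.066]
[-3.026, 4.4, -0.169, -0.0, 0.0, -0.066]
[-3.309, 4.191, -0.169, -0.0, 0.0, -0.066]
[-3.579, 3.964, -0.169, -0.0, 0.0, -0.066]
[-3.832, 3.719, -0.169, -0.0, 0.0, -0.066]
[-4.069, 3.459, -0.17, -0.0, 0.0, -0.066]
[-4.288, 3.183, -0.17, -0.0, 0.0, -0.066]
[-4.489, 2.893, -0.17, -0.0, 0.0, -0.066]
[-4.67, 2.591, -0.17, -0.0, 0.0, -0.066]
[-4.83, 2.277, -0.171, -0.0, 0.0, -0.066]
[-4.97, 1.954, -0.171, -0.0, 0.0, -0.066]
[-1.452, 2.856, -0.101, -0.0, 0.0, -0.04]
[-1.564, 2.796, -0.101, -0.0, 0.0, -0.04]
[-1.674, 2.732, -0.101, -0.0, 0.0, -0.04]
[-1.781, 2.664, -0.101, -0.0, 0.0, -0.04]
[-1.885, 2.591, -0.101, -0.0, 0.0, -0.04]
[-1.986, 2.515, -0.101, -0.0, 0.0, -0.04]
[-2.084, 2.434, -0.101, -0.0, 0.0, -0.04]
[-2.178, 2.35, -0.102, -0.0, 0.0, -0.04]
[-2.27, 2.262, -0.102, -0.0, 0.0, -0.04]
[-2.357, 2.17, -0.102, -0.0, 0.0, -0.04]
[-2.441, 2.075, -0.102, -0.0, 0.0, -0.04]
[-2.522, 1.977, -0.102, -0.0, 0.0, -0.04]
[-2.598, 1.876, -0.102, -0.0, 0.0, -0.04]
[-2.67, 1.771, -0.102, -0.0, 0.0, -0.04]
[-2.738, 1.664, -0.102, -0.0, 0.0, -0.04]
[-2.802, 1.555, -0.102, -0.0, 0.0, -0.04]
[-2.861, 1.442, -0.102, -0.0, 0.0, -0.04]
[-2.916, 1.328, -0.102, -0.0, 0.0, -0.04]
[-2.966, 1.212, -0.103, -0.0, 0.0, -0.04]
[-3.012, 1.093, -0.103, -0.0, 0.0, -0.04]
```

Call:
move_arm(
  plan=[
    [[-1.5,2.9,-0.3,0,0,-0.04],[-1.6,2.8,-0.3,0,0,-0.04],[-1.7,2.7,-0.3,0,0,-0.04],[-1.8,2.7,-0.3,0,0,-0.04],[-1.9,2.6,-0.3,0,0,-0.04],[-2.0,2.5,-0.3,0,0,-0.04],[-2.1,2.4,-0.2,0,0,-0.04],[-2.2,2.4,0,0,0,-0.04],[-2.3,2.3,0,0,0,-0.04],[-2.4,2.2,0,0,0,-0.04],[-2.4,2.1,0,0,0,-0.04],[-2.5,2.0,0,0,0,-0.04]],
  ],
  fingers=9.3,
  force=30,
)

```text
time: 1.1
tool_pos: [0.4509, 0.2371, 0.2149]
tool_rot: [-3.141, -0.0, 1.713]
contact_force: [0.7, 0.7, 0.1]
width: 0.0935
```

```bash
cat > st.py <<'E'
from cell import r
from h import *
import sys
s=r.get_state(); print({k:np.round(s[k],4).tolist() for k in('time','qpos','tool_pos','tool_rot','contact_force','moment','width')})
if len(sys.argv)>1:
    a=[float(x) for x in sys.argv[1:]]
    for x in rows(s,a[:3],np.radians(a[3]),int(a[4])): print(x)
E
python3 st.py .6248 .0539 .215 115.9 10
```

```text
{'time': 1.1, 'qpos': [0.2648, 0.1725, 1.5966, 0.0001, 1.3731, -1.448], 'tool_pos': [0.4509, 0.2371, 0.2149], 'tool_rot': [-3.1409, -0.0, 1.7127], 'contact_force': [0.7132, 0.6759, 0.0756], 'moment': [0.0524, -0.0279, -0.0132], 'width': 0.0935}
[-2.059, 1.463, -0.002, -0.0, -0.0, -0.031]
[-2.104, 1.398, -0.002, -0.0, -0.0, -0.031]
[-2.146, 1.332, -0.002, -0.0, -0.0, -0.031]
[-2.186, 1.265, -0.002, -0.0, -0.0, -0.031]
[-2.225, 1.197, -0.002, -0.0, -0.0, -0.031]
[-2.261, 1.127, -0.002, -0.0, -0.0, -0.031]
[-2.294, 1.057, -0.002, -0.0, -0.0, -0.031]
[-2.326, 0.985, -0.002, -0.0, -0.0, -0.031]
[-2.355, 0.912, -0.002, -0.0, -0.0, -0.031]
[-2.383, 0.839, -0.002, -0.0, -0.0, -0.031]
```

Call:
move_arm(
  plan=[
    [[-2.1,1.5,0,0,0,-0.031],[-2.1,1.4,0,0,0,-0.031],[-2.1,1.3,0,0,0,-0.031],[-2.2,1.3,0,0,0,-0.031],[-2.2,1.2,0,0,0,-0.031],[-2.3,1.1,0,0,0,-0.031],[-2.3,1.1,0,0,0,-0.031],[-2.3,1.0,0,0,0,-0.031],[-2.4,0.9,0,0,0,-0.031],[-2.4,0.8,0,0,0,-0.031],[0,0,0,0,0,0],[0,0,0,0,0,0]],
  ],
)

```text
time: 2.1
tool_pos: [0.6244, 0.0534, 0.214]
tool_rot: [-3.14, -0.001, 2.019]
contact_force: [-0.8, 0.2, -0.5]
width: 0.0929
```

```bash
python3 st.py .6248 .0539 .157 115.9 6; python3 - <<'E'
from cell import r
from h import *
for n in('side','top'):
    d=r.get_image(n); pickle.dump(d,open(n+'1.pkl','wb')); print(proj(d,[.6248,.0539,.186]))
    u,v=proj(d,[.6248,.0539,.186]).astype(int); cv2.imwrite(f'pics/{n}1.png',cv2.resize(d['img'][max(v-60,0):v+60,u-60:u+60],None,fx=4,fy=4,interpolation=cv2.INTER_CUBIC))
E
```

```text
{'time': 2.1, 'qpos': [-0.0925, 0.3882, 1.3056, 0.0001, 1.4497, -2.1111], 'tool_pos': [0.6244, 0.0534, 0.214], 'tool_rot': [-3.14, -0.0011, 2.0186], 'contact_force': [-0.8461, 0.1613, -0.4797], 'moment': [0.0731, -0.007, -0.0157], 'width': 0.0929}
[0.004, 0.011, 0.95, -0.0, -0.0, -0.001]
[0.004, 0.011, 0.95, -0.0, -0.0, -0.001]
[0.004, 0.011, 0.95, -0.0, -0.0, -0.001]
[0.004, 0.01, 0.95, -0.0, -0.0, -0.001]
[0.004, 0.01, 0.95, -0.0, -0.0, -0.001]
[0.004, 0.01, 0.95, -0.0, -0.0, -0.001]
[296.50478153 166.43798441]
[240.62347521 175.40164162]
```

View pics/side1.png

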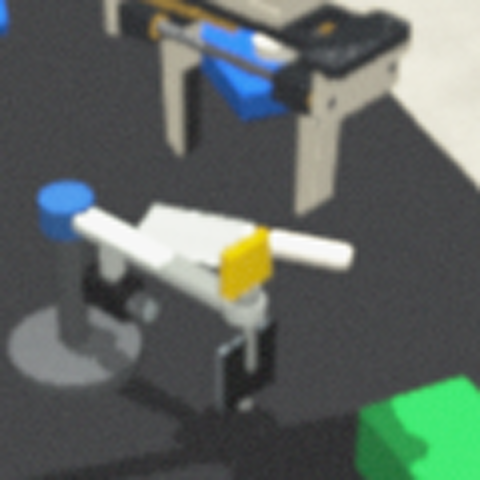

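View pics/top1.png

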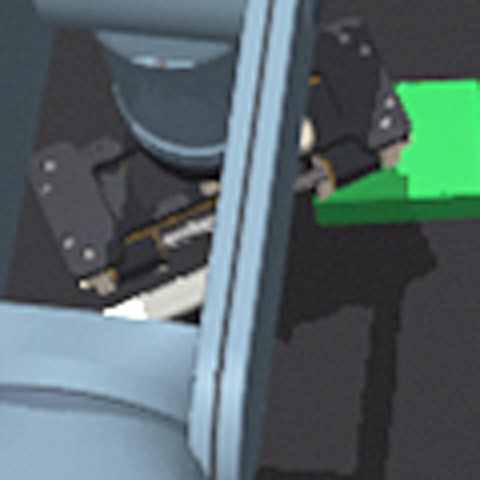

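Side view: the two fingertips (crop 178,150 and 310,210) straddle the yellow knob (247,263) along the arm, as intended. I descend, then close.

Call:
move_arm(
  plan=[
    [[0,0,1,0,0,0],[0,0,1,0,0,0],[0,0,1,0,0,0],[0,0,1,0,0,0],[0,0,1,0,0,0],[0,0,0.8,0,0,0],[0,0,0,0,0,0]],
  ],
)

```text
time: 2.78
tool_pos: [0.6228, 0.0546, 0.1544]
tool_rot: [-3.138, -0.002, 2.021]
contact_force: [-0.3, 0.0, -0.7]
width: 0.0929
```

Call:
move_arm(
  plan=[
    [[0,0,0,0,0,0],[0,0,0,0,0,0],[0,0,0,0,0,0],[0,0,0,0,0,0],[0,0,0,0,0,0],[0,0,0,0,0,0],[0,0,0,0,0,0]],
  ],
  fingers=2.0,
  force=10,
)

```text
time: 3.37
tool_pos: [0.6244, 0.0544, 0.1574]
tool_rot: [3.141, 0.0, 2.021]
contact_force: [-0.2, -0.5, -0.3]
width: 0.0506
```

```bash
python3 st.py
```

```text
{'time': 3.3667, 'qpos': [-0.0908, 0.4206, 1.3954, 0.0, 1.3252, -2.1117], 'tool_pos': [0.6244, 0.0544, 0.1574], 'tool_rot': [3.1412, 0.0002, 2.021], 'contact_force': [-0.2269, -0.4508, -0.3424], 'moment': [0.0623, -0.0391, 0.0254], 'width': 0.0506}
```

Call:
move_arm(
  plan=[
    [[0,0,0,0,0,0],[0,0,0,0,0,0],[0,0,0,0,0,0],[0,0,0,0,0,0],[0,0,0,0,0,0],[0,0,0,0,0,0],[0,0,0,0,0,0],[0,0,0,0,0,0],[0,0,0,0,0,0],[0,0,0,0,0,0]],
  ],
  fingers=0,
  force=30,
)

```text
time: 4.2
tool_pos: [0.6236, 0.0557, 0.1571]
tool_rot: [-3.141, -0.002, 2.021]
contact_force: [-3.2, 4.3, 2.5]
width: 0.0116
```

```bash
python3 st.py;  python3 - <<'E'
from cell import r
from h import *
for n in('side',):
    d=r.get_image(n); pickle.dump(d,open(n+'2.pkl','wb'))
    u,v=proj(d,[.6248,.0539,.186]).astype(int); cv2.imwrite(f'pics/{n}2.png',cv2.resize(d['img'][max(v-60,0):v+60,u-60:u+60],None,fx=4,fy=4,interpolation=cv2.INTER_CUBIC))
E
```

```text
{'time': 4.2, 'qpos': [-0.0898, 0.4206, 1.3961, 0.0017, 1.3263, -2.1117], 'tool_pos': [0.6236, 0.0557, 0.1571], 'tool_rot': [-3.1412, -0.0021, 2.0215], 'contact_force': [-3.2151, 4.2627, 2.5123], 'moment': [0.8959, 0.4426, 0.0078], 'width': 0.0116}
```

View pics/side2.png

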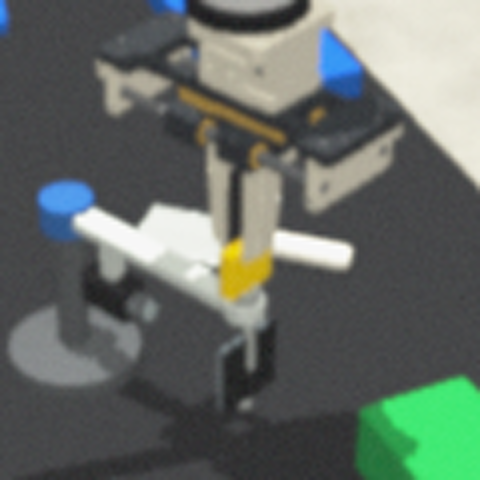

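Gripped: opening 11.6 mm, and the side view shows the fingers on the yellow bar. The sideways load is 5 N, so the knob stands about 1.6 mm nearer the hub than commanded. Next I swing with the tool turning along with the arm, so the mirror stays near rest.

Call:
move_arm(
  plan=[
    [[0.15,0,0,0,0,0],[0.02,-0.87,0,0,0,0.0515],[0.02,-0.87,0,0,0,0.0515],[0.02,-0.87,0,0,0,0.0515],[0.02,-0.87,0,0,0,0.0515],[0.02,-0.87,0,0,0,0.0515],[0.02,-0.87,0,0,0,0.0515],[0,0,0,0,0,0]],
  ],
)

```text
time: 4.92
tool_pos: [0.5733, 0.0413, 0.1571]
tool_rot: [3.141, -0.001, 1.71]
contact_force: [-1.4, 5.1, -0.6]
width: 0.0119
```

```bash
python3 st.py;  python3 - <<'E'
from cell import r
from h import *
s=r.get_state(); v=s['tool_pos'][:2]-np.array([.5493,.2086]); print(np.hypot(*v),np.degrees(np.arctan2(v[1],v[0])),np.degrees(s['tool_rot'][2]))
yaw=s['tool_rot'][2];f=s['contact_force'];c,q=np.cos(yaw),np.sin(yaw);print('fx,fy tool',f[0]*c+f[1]*q,f[0]*q-f[1]*c)
E
```

```text
{'time': 4.9167, 'qpos': [-0.123, 0.3298, 1.5319, 0.0014, 1.2797, -1.8333], 'tool_pos': [0.5733, 0.0413, 0.1571], 'tool_rot': [3.1411, -0.0013, 1.7099], 'contact_force': [-1.4352, 5.0535, -0.6259], 'moment': [0.947, 0.3022, 0.0466], 'width': 0.0119}
0.16900428246242333 -81.84674279333863 97.96851348314136
fx,fy tool 5.2036904293102175 -0.7207760613036802
```

Call:
move_arm(
  plan=[
    [[0.12,-0.86,0,0,0,0.0508],[0.02,-0.86,0,0,0,0.0508],[0.02,-0.86,0,0,0,0.0508],[0.02,-0.86,0,0,0,0.0508],[0.02,-0.86,0,0,0,0.0508],[0.02,-0.86,0,0,0,0.0508],[0.02,-0.86,0,0,0,0.0508],[0.02,-0.86,0,0,0,0.0508],[0.02,-0.86,0,0,0,0.0508],[0,0,0,0,0,0],[0,0,0,0,0,0]],
  ],
)

```text
time: 5.83
tool_pos: [0.4975, 0.049, 0.1571]
tool_rot: [3.142, -0.002, 1.256]
contact_force: [-0.1, 6.3, -1.0]
width: 0.0115
```

```bash
cat > chk.py <<'E'
from cell import r
from h import *
s=r.get_state(); H=np.array([.5493,.2086]); v=s['tool_pos'][:2]-H; th=np.degrees(np.arctan2(v[1],v[0]))
print(s['time'],s['tool_pos'].round(4) if hasattr(s['tool_pos'],'round') else s['tool_pos'],'R',np.hypot(*v),'theta',th,'yaw',np.degrees(s['tool_rot'][2]),'w',s['width'])
yaw=s['tool_rot'][2];f=s['contact_force'];c,q=np.cos(yaw),np.sin(yaw);print('fx,fy tool',f[0]*c+f[1]*q,f[0]*q-f[1]*c,'mz',s['moment'])
a=np.degrees(yaw)-(th+180); sd=th+180+2*a; M=H+.17*np.array([np.cos(np.radians(th)),np.sin(np.radians(th))])
D=np.array([.399,.0915]); e=D-M; want=np.degrees(np.arctan2(e[1],e[0]))
print('M',M,'a',a,'sight',sd,'want',want,'dist',np.hypot(*e),'off-square',want-166.6,'turn knob by',(want-sd)/2)
E
python3 chk.py;  python3 - <<'E'
from cell import r
from h import *
for n in('side','top'):
    d=r.get_image(n); pickle.dump(d,open(n+'3.pkl','wb'))
    u,v=proj(d,[.48,.1,.1]).astype(int); cv2.imwrite(f'pics/{n}3.png',cv2.resize(d['img'][max(v-70,0):v+70,u-90:u+90],None,fx=4,fy=4,interpolation=cv2.INTER_CUBIC))
E
```

```text
5.8333 [0.4975 0.049  0.1571] R 0.16782083969331987 theta -107.99644274412074 yaw 71.95856386185895 w 0.011542402535592546
fx,fy tool 5.9536252462378805 -1.9980045135500502 mz [ 1.07688802 -0.06543711  0.01032793]
M [0.49677715 0.04691713] a -0.04499339402030955 sight 71.91357046783864 want 155.48871742711253 dist 0.10746163542888129 off-square -11.111282572887461 turn knob by 41.78757347963695
```

View pics/side3.png

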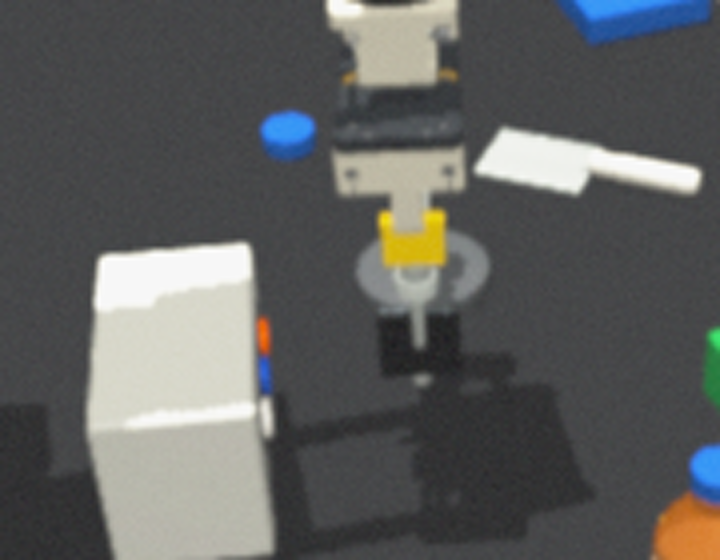

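View pics/top3.png

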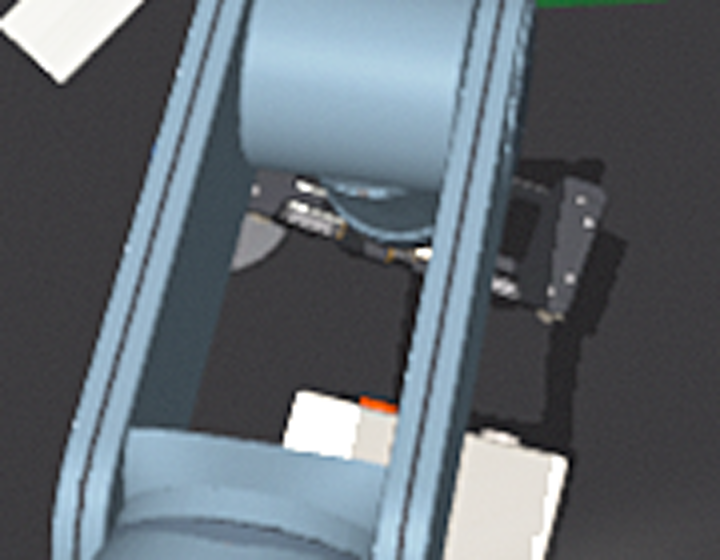

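The three gripped positions fit a 170 mm circle about hub (0.5522, 0.2100), which matches the triangulated hub. The grip is about 2.5 mm off-centre along the knob. With that hub, the needed mirror turn is 41.7° (distance 0.108 m, 11° off square). I ease the radial load, then turn about the mirror axis.

Call:
move_arm(
  plan=[
    [[0.2,0,0,0,0,0],[-0.018,0,0,0,0,-0.0728],[-0.018,0,0,0,0,-0.0728],[-0.018,0,0,0,0,-0.0728],[-0.018,0,0,0,0,-0.0728],[-0.018,0,0,0,0,-0.0728],[-0.018,0,0,0,0,-0.0728],[-0.018,0,0,0,0,-0.0728],[-0.018,0,0,0,0,-0.0728],[-0.018,0,0,0,0,-0.0728],[-0.018,0,0,0,0,-0.0728],[0,0,0,0,0,0]],
  ],
  force=35,
)

```text
time: 6.93
tool_pos: [0.4976, 0.0475, 0.1571]
tool_rot: [-3.14, 0.001, 1.986]
contact_force: [-2.9, 0.3, 1.3]
width: 0.0112
```

```bash
sed -i 's/H=np.array(\[.*\]); v=/H=np.array([.5522,.2100]); v=/; s/D=np.array(\[.399,.0915\])/D=np.array([.402,.093])/' chk.py
python3 chk.py;  python3 - <<'E'
from cell import r
from h import *
for n in('side','top'):
    d=r.get_image(n); pickle.dump(d,open(n+'4.pkl','wb'))
    u,v=proj(d,[.48,.1,.1]).astype(int); print(u-90,v-70); cv2.imwrite(f'pics/{n}4.png',cv2.resize(d['img'][max(v-70,0):v+70,u-90:u+90],None,fx=4,fy=4,interpolation=cv2.INTER_CUBIC))
E
```

```text
6.9333 [0.4976 0.0475 0.1571] R 0.17139284864443183 theta -108.57712512969748 yaw 113.78615806201147 w 0.011209216440760868
fx,fy tool 1.4572694202051664 -2.5386558638050234 mz [ 0.11973458  0.49241521 -0.05586274]
M [0.49804125 0.04885774] a 42.363283191708945 sight 156.1494412537204 want 155.31564739749416 dist 0.10569986207360518 off-square -11.284352602505834 turn knob by -0.4168969281131183
149 125
133 169
```

View pics/side4.png

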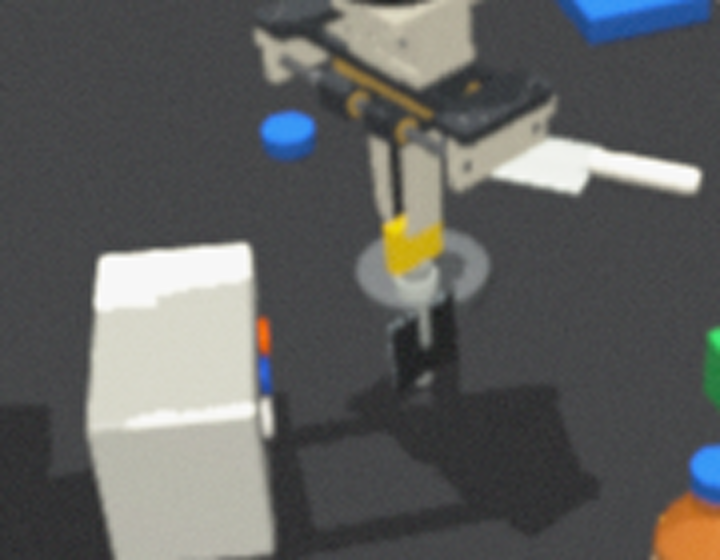

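View pics/top4.png

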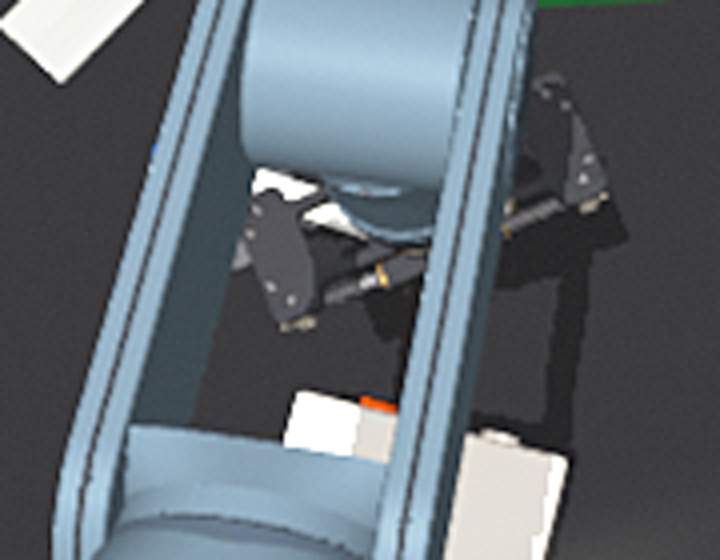

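The mirror has turned, and the orange disc is still seen on the panel. I check the mirror's true angle and place against the range data from the side camera, in case the knob slipped in the pads.

```bash
python3 - <<'E'
from h import *
def pca(P):
    c=P.mean(0); q=np.linalg.svd(P-c)[2]; return c,q
for i in('0','3','4'):
    d=pickle.load(open(f'side{i}.pkl','rb')); W=pts(d); hsv=cv2.cvtColor(d['img'],cv2.COLOR_BGR2HSV); H,S,V=[hsv[...,k].astype(int) for k in range(3)]
    M=np.array([.6255,.057]) if i=='0' else np.array([.499,.048])
    near=np.hypot(W[...,0]-M[0],W[...,1]-M[1])<.032
    y=(H>20)&(H<36)&(S>90)&(V>60)&near
    for nm,m in(('knob',y&(W[...,2]>.152)&(W[...,2]<.181)),('mirror',near&(W[...,2]>.064)&(W[...,2]<.107))):
        P=W[m]
        if len(P)<8: print(i,nm,len(P)); continue
        # robust horizontal line fit
        l=cv2.fitLine(P[:,:2].astype(np.float32)*1000,cv2.DIST_HUBER,0,.1,.01).ravel()
        an=np.degrees(np.arctan2(l[1],l[0]))%180
        al=(P[:,:2]*1000-l[2:])@l[:2]
        print(i,nm,len(P),'line angle',an.round(1),'center mm',l[2:].round(1),'extent',np.percentile(al,[2,98]).round(1))
    ku,kv=[ (np.nonzero(y)[k]) for k in(1,0)]; print('yellow bbox',ku.min(),ku.max(),kv.min(),kv.max(), 'proj axis z150',proj(d,[*M,.15]).round(1),'z60',proj(d,[*M,.06]).round(1))
E
```

```text
0 knob 113 line angle 23.2 center mm [627.   50.7] extent [-19.2  20.6]
0 mirror 171 line angle 24.8 center mm [627.4  50.2] extent [-25.3  27.8]
yellow bbox 291 303 163 180 proj axis z150 [296.1 177.1] z60 [295.8 203.6]
3 knob 134 line angle 162.4 center mm [498.9  42.4] extent [-19.4  18.4]
3 mirror 259 line angle 161.6 center mm [498.9  42.6] extent [-25.3  25.6]
yellow bbox 244 260 143 191 proj axis z150 [251.5 189.9] z60 [253.2 216.7]
4 knob 123 line angle 19.7 center mm [500.2  41.9] extent [-18.7  21.3]
4 mirror 208 line angle 22.5 center mm [502.7  42.4] extent [-26.9  25.7]
yellow bbox 235 259 140 193 proj axis z150 [251.5 189.9] z60 [253.2 216.7]
```

```bash
python3 - <<'E'
from h import *
d=pickle.load(open('side4.pkl','rb'))
im=d['img'][180:240,225:285]; cv2.imwrite('pics/m4.png',cv2.resize(im,None,fx=9,fy=9,interpolation=cv2.INTER_CUBIC))
E
```

```text
(no output)
```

View pics/m4.png

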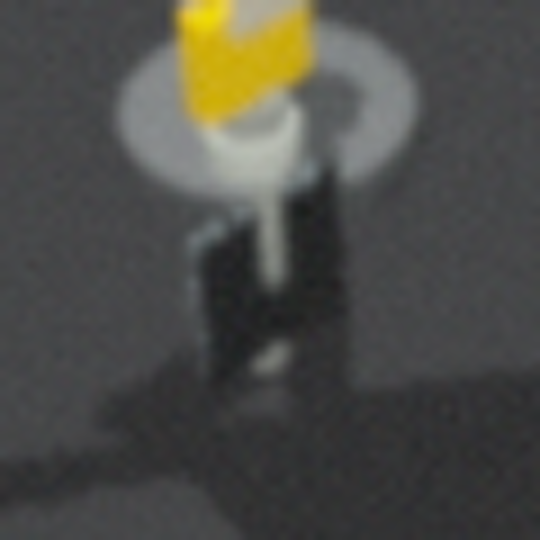

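The knob and mirror lines measured 19.7° and 22.5°. After the 1–2.6° bias seen at rest they become about 22–24°, against 23.8° from the tool, so the knob has not slipped. I hold for a moment to check it is steady, and compare the bystanders with the start.

Call:
move_arm(
  plan=[
    [[0,0,0,0,0,0],[0,0,0,0,0,0],[0,0,0,0,0,0],[0,0,0,0,0,0],[0,0,0,0,0,0],[0,0,0,0,0,0],[0,0,0,0,0,0],[0,0,0,0,0,0],[0,0,0,0,0,0],[0,0,0,0,0,0],[0,0,0,0,0,0],[0,0,0,0,0,0]],
  ],
)

```text
time: 8.03
tool_pos: [0.4977, 0.0477, 0.1571]
tool_rot: [-3.141, 0.0, 1.983]
contact_force: [-3.6, -4.3, 1.4]
width: 0.0114
```

```bash
python3 chk.py; python3 - <<'E'
from cell import r
from h import *
d=r.get_image('side'); a=pickle.load(open('side0.pkl','rb'))['img']; b=pickle.load(open('side4.pkl','rb'))['img']
df=cv2.absdiff(a,d['img']).max(2); df2=cv2.absdiff(b,d['img']).max(2)
for n,(u0,v0,u1,v1) in dict(cap=(205,148,235,168),green=(330,200,378,248),bottle=(308,236,346,297),jar=(268,284,310,342),tray=(374,314,474,408),beaker=(252,376,300,420)).items(): print(n,(df[v0:v1,u0:u1]>60).sum())
print('since turn, changed px',(df2>60).sum())
E
```

```text
8.0333 [0.4977 0.0477 0.1571] R 0.17119907307838256 theta -108.56808450509942 yaw 113.5957477879916 w 0.011394172952474736
fx,fy tool -2.4452299554314467 -5.0406785525839695 mz [-0.54546531  0.78551813 -0.09873939]
M [0.49806667 0.04884919] a 42.16383229309102 sight 155.75958008108262 want 155.31719508129675 dist 0.10572653372090632 off-square -11.282804918703249 turn knob by -0.2211924998929362
cap 0
green 0
bottle 0
jar 0
tray 0
beaker 0
since turn, changed px 0
```

```bash
python3 -c "
from cell import r
print(r.hand_in())"
```

```text
the job is handed in; nothing more can be done
None
```

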